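Tap the levelling wedge tight under the balance slab

ROBOT

A 6-joint arm with a two-finger parallel gripper is mounted at the origin on the work surface. World frame = base frame: x ahead of the robot, y to its left, z up, the work surface at z = 0. Lengths are in m, angles in degrees, forces in N, time in s.
With the tool pointing down it reaches from about 0.375 to 0.9 m from the base axis. Payload 3.1 kg.
Tool frame: the origin (TCP) lies between the finger pads; the fingertips stand 17 mm ahead of it and the grasp point (between the pads) lies 2 mm behind it; z points along the fingers, y is the line along which they close (so a half turn about z gives the same grasp; the last joint's range is limited). The gripper opens to 87 mm and grips with 3 to 60 N. Pads are 19 mm wide; open, the fingers measure 117 mm over their backs; the gripper's body (75 mm by 190 mm) begins 51 mm behind the grasp point.
Start: joints at [64.773, 30.224, 82.088, -0, 67.689, -10.227], TCP at [0.162, 0.604, 0.24] pointing down, gripper open.
Joint ranges: [-176.69, 176.69], [-43.24, 126.21], [12.49, 139.97], [-82, 262], [0, 151.66], [-163.58, 163.58]. Speed limits (degrees/s): [159.86, 159.86, 180, 180, 180, 180].

INTERFACE

Orientations are given as [roll, pitch, yaw] about the fixed x, y, z axes, in that order (R = Rz(yaw) Ry(pitch) Rx(roll)).
In Python, from station import r gives the robot as it stands. The module is installed in compiled form; this text tells all that it offers.
- The arm moves only by the tool jog_arm, never from a script. Its arguments are lists of equal length, an entry for each row: "xyz": the shift along the tool's x, y, z in cm, a list of three; "angular": the turn, a rotation vector about the tool's x, y, z in rad, a list of three. A call has 1 to 8 rows; each row shifts and turns the commanded pose from where the row before left it, along the tool's axes as they then stand; what a row does not reach is not made up. A row lasts 1/10 s, in which the tool goes at most 50 mm and 8.59 degrees, less where a joint would pass 70% of its speed; a pose out of reach is approached as far as the arm can. A call is refused whole if a number of a shift passes 5 or a number of a turn 0.15, either way. A call with a gripper value outside its range is refused whole. "claw" is the opening in per cent of the stroke, from 0 (shut) to 100 (fully open), set as the call begins (left out, the last holds). The fingers move at their own pace and stop on an object; the grip force is fixed at half the most. Time passes only in rows, so rows that do not move let the fingers close. It gives the time, the measured TCP pose, the force, the opening and the grip force at its end, in the units of the state.
- r.read_state(): the state, without advancing time (a new reading comes with each control period).
- r.grab_frame(name): name is "side" or "top" or "wrist"; returns a dict with "img" (420x560x3 uint8, red, green, blue), "K" (3x3 intrinsics, pixels), "dist_coeffs" ([k1, k2, p1, p2, k3] as OpenCV has them; the pictures are not rectified), "world_from_camera" (4x4, takes a point from camera to world coordinates). Camera axes: x right, y up, looking along -z (the intrinsics and any distortion apply to the point x, -y, -z); pixel columns grow to the right and rows downward; lengths in m; the calibration is good to about 2 mm. A picture is of the moment at which its call begins. There is no depth.
- r.job_done(): hands the job in; it is judged then, once.
The state is a dict: "t": time; "joint_positions": joint angles; "qd": joint speeds; "joint_torque": joint torques, N m; "position": TCP position; "tool_rot": TCP orientation; "force": force on the tool from outside, world axes, zero at the start; "ft_torque": the same for the moment, N m; "grip_width": finger opening in m; "gripper_force": force on a finger pad.
Only numpy, scipy, OpenCV 4.12 (cv2) and the standard library are available. Lean on these libraries where they do the work, as an engineer would, in place of code of your own. Each camera call takes 0.05 s, during which the arm holds its last target. There are 200 camera calls.

TASK

The stone slab under the laboratory balance rocks because one pad is missing, and a long wooden wedge has been started under its edge. Take the soft-faced hammer from the rubber mat and tap the wedge further in, square to the edge, with gentle taps, drawing the hammer clear between them, until a further tap no longer moves it and it sits tight between slab and bench; then lay the hammer flat back on the mat. Move the wedge with the hammer only, do not knock the slab or the balance, and leave the other things on the bench where they are.

Things in the scene. Friction and masses are not known exactly. Their poses are not given: they have to be found in the camera images.
- hammer: the small soft-faced hammer, 0.3 kg, 250 mm long, lying on the rubber mat. Its axes: x along the handle from the butt to the head, y along the head (from face to face), z up as it lies. Origin under the handle on its underside: the head's axis lies 105 mm along +x and 15 mm up, the butt end 134 mm along -x
- hammer_grip (a point): where to hold the hammer: the head end of the wooden shaft (20 mm wide across y, 22 mm tall), 15 mm above its underside, at its balance point. The head is a cylinder 30 mm in diameter and 84 mm long whose axis crosses the handle axis 40 mm further along +x; its two flat white rubber faces lie 42 mm to either side (+y and -y) of the handle axis and are alike. Same axes as the hammer
- wedge: the long wooden wedge, 180 mm long, 40 mm wide, 25 mm tall at the thick end and 3 mm at the thin end, about 0.1 kg, lying flat on the bench with its thin end started 6 to 18 mm under the slab, still loose. Origin on its underside at the middle of its length; x points from the thick end (at -90 mm) to the thin end (at +90 mm), z up
- wedge_end (a point): the middle of the wedge's flat thick end, the face to be tapped, 12.5 mm above the bench; same axes as the wedge. It slides with under 3 N until its slope meets the slab's lower edge, then stops within a few mm; where that is differs each time by up to 65 mm, for the gap's exact height is not known. Taps that build up to 13 to 20 N there, the hammer moving at 0.03 m/s or so, set it tight; over 30 N would split it
- platform: the heavy stone weighing slab, 340 x 420 x 40 mm (x, y, z), on pads 8 to 16 mm above the bench, with the balance (80 mm tall) on its -y part. Origin on the bench under the slab's centre; the wedge goes under the edge at y = +210 mm, driven along the slab's -y. From that edge to the balance there are 160 mm of free top, but for a weight box 22 mm tall in the +x part
- mat: the flat rubber bench mat on which the hammer lies, 300 x 180 mm (its x, y), 4 mm thick; origin under its centre, on the bench (the top is 4 mm higher)
- screwdriver: a screwdriver, 200 mm long, 26 mm thick, lying beside the mat; to be left alone. Origin under its middle
- spare_wedge: a second, smaller wedge, 85 mm long and 28 mm wide, lying by itself; to be left alone. Origin under its middle
- slide_case: a clear flat specimen case, 75 x 105 x 12 mm; to be left alone. Origin under its centre
- sample_block: a black sample holder block, 72 x 72 x 46 mm; to be left alone. Origin under its centre
- bottle: an amber bottle, 60 mm across, 135 mm tall; to be left alone. Origin under its centre
Not all that is in view belongs to the job. What is shaped like the wedge but yellow is not meant.

How it is judged:
By the outcome, as a careful person would: the job done as asked, in the order asked, and still so for the second after the job is handed in, with the robot touching nothing.
It also fails if it takes over 54 s, if anything falls off the work surface, if the arm or the gripper's body presses on something with over 40 N, if the wrist force passes 120 N, or if a joint passes its speed limit or range.

## Working session

There is one attempt and no reset: what is moved stays moved. The work goes in short steps, Python scripts to look and compute and a tool call to move; the robot and the scene stay as the last step left them, time stands still between calls to the robot, and variables do not carry over. Pictures are saved under pics/ and viewed, at most 10 in all, crops included, and the job is handed in when it is done.

Besides the shell and the picture viewer there is one more tool, called after "Call:" as name(argument=value, ...), one argument or row to a line, values as JSON. jog_arm: Moves the arm, as the interface text tells. Its arguments: {"type":"object","properties":{"xyz":{"type":"array"},"angular":{"type":"array"},"claw":{"type":"number"}},"required":["xyz","angular"]}

```bash
mkdir -p pics
cat > h.py <<'E'
import numpy as np,cv2
from station import r
from scipy.spatial.transform import Rotation as R
def grab(n,save=None):
    f=r.grab_frame(n)
    if save: cv2.imwrite('pics/'+save,cv2.cvtColor(np.array(f['img']),cv2.COLOR_RGB2BGR))
    return f
def ray(f,uv):
    K=np.array(f['K'],float);d=np.array(f['dist_coeffs'],float);T=np.array(f['world_from_camera'])
    p=cv2.undistortPoints(np.array(uv,float).reshape(-1,1,2),K,d).reshape(-1,2)
    v=np.c_[p[:,0],-p[:,1],-np.ones(len(p))]@T[:3,:3].T
    return T[:3,3],v
def onz(f,uv,z):
    o,v=ray(f,uv);return o+v*((z-o[2])/v[:,2])[:,None]
def proj(f,P):
    T=np.linalg.inv(np.array(f['world_from_camera']));q=np.atleast_2d(P)@T[:3,:3].T+T[:3,3]
    q=q*[1,-1,-1]
    return cv2.projectPoints(q,np.zeros(3),np.zeros(3),np.array(f['K'],float),np.array(f['dist_coeffs'],float))[0].reshape(-1,2)
E
python3 - <<'E'
from h import *
import pickle
F={n:grab(n,n+'0.png') for n in('top','side')}
pickle.dump(F,open('f0.pkl','wb'))
for n in F: print(n,np.round(F[n]['world_from_camera'],3).tolist(),np.round(F[n]['K'],1).tolist())
print(r.read_state())
E
```

```text
top [[-0.0, 0.98, -0.197, 0.294], [-1.0, -0.005, -0.026, 0.06], [-0.026, 0.197, 0.98, 1.182], [0.0, 0.0, 0.0, 1.0]] [[442.6, 0.0, 277.5], [0.0, 442.6, 215.4], [0.0, 0.0, 1.0]]
side [[0.948, 0.163, -0.272, 0.206], [-0.317, 0.539, -0.78, -0.834], [0.019, 0.826, 0.563, 0.714], [0.0, 0.0, 0.0, 1.0]] [[490.0, 0.0, 276.3], [0.0, 490.0, 210.7], [0.0, 0.0, 1.0]]
{'t': 0.1, 'joint_positions': array([ 6.47728800e+01,  3.02750836e+01,  8.21478212e+01, -1.38866287e-03,
        6.76893596e+01, -1.02264159e+01]), 'qd': array([ 0.00908639, -0.1403097 , -0.11169852, -0.03233993,  0.04130577,
       -0.00644449]), 'joint_torque': array([ 3.19249721e-04, -4.40988350e+01, -1.77151000e+01,  6.35317387e-02,
        5.33801469e-02, -5.00309375e-05]), 'position': array([0.16147092, 0.60314334, 0.23866076]), 'tool_rot': array([-1.79889291e+02, -1.86679589e-02,  1.64999806e+02]), 'force': array([ 0.02810766, -0.51980145, -0.35828847]), 'ft_torque': array([-0.04839328,  0.00347484, -0.00270931]), 'gripper_force': 0.0, 'grip_width': 0.08736493690323906}
```

View pics/top0.png

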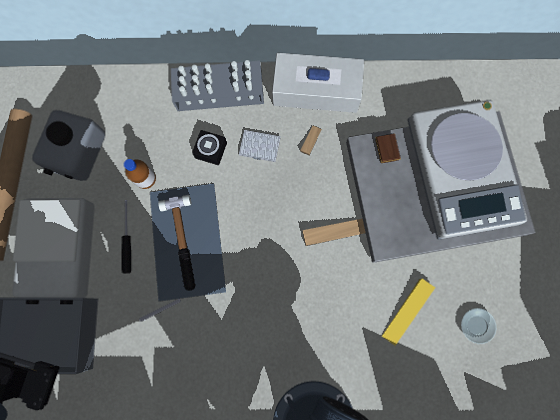

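View pics/side0.png

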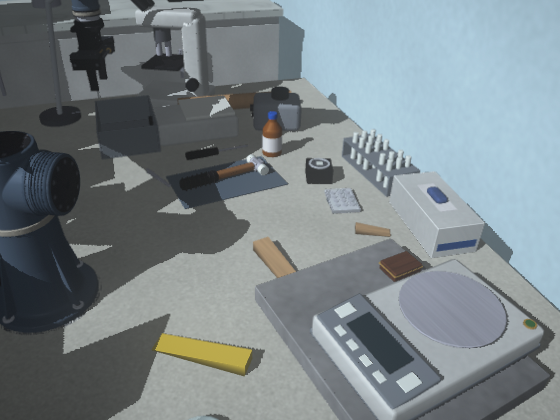

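The top view shows the hammer on the mat (head at 174,201, butt at 188,287). The wooden wedge's thick end is at (303,238), and it enters the slab edge running from (347,138) to (372,262). Things I could confuse:
- **Hammer:** the screwdriver (126,250).
- **Wedge:** the spare wedge (310,139) and the yellow wedge (408,310).

By the description I choose the hammer at (178,230) and the wedge at (331,232). Next is one close crop to check this.

Run:
```python
from h import *
import pickle
F=pickle.load(open('f0.pkl','rb'));im=cv2.imread('pics/top0.png')
c=cv2.resize(im[170:310,145:385],None,fx=3.3,fy=3.3,interpolation=cv2.INTER_CUBIC);cv2.imwrite('pics/crop.png',c);print(c.shape)
hsv=cv2.cvtColor(im,cv2.COLOR_BGR2HSV)
for n,p in dict(wedge=(331,232),handle=(181,228),head=(174,201),grip=(187,275),slab=(400,200),mat=(205,210)).items(): print(n,hsv[p[1],p[0]],im[p[1],p[0]])
f=F['top']
for n,uv,z in [('slabA',(347,138),.052),('slabB',(372,262),.052),('slabC',(535,232),.052),('head',(174,201),.02),('butt',(188,287),.02),('thick',(303,238),.025)]:
    print(n,onz(f,[uv],z).round(3))
```

```text
(462, 792, 3)
wedge [ 17  86 172] [114 146 172]
handle [ 13 129 111] [ 55  80 111]
head [113  32 157] [157 142 137]
grip [ 0 14 18] [17 17 18]
slab [109  24 119] [119 112 108]
mat [107  67 110] [110  94  81]
slabA [[ 0.732 -0.098  0.052]]
slabB [[ 0.399 -0.15   0.052]]
slabC [[ 0.474 -0.57   0.052]]
head [[0.569 0.371 0.02 ]]
butt [[0.338 0.324 0.02 ]]
thick [[0.465 0.023 0.025]]
```

View pics/crop.png

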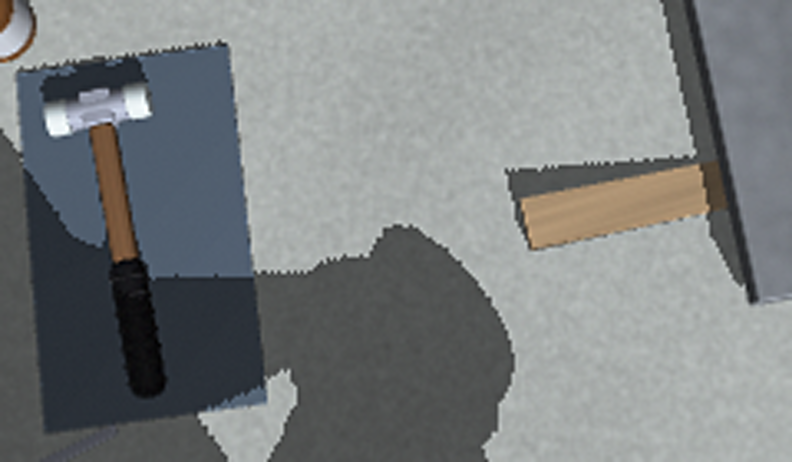

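The crop confirms both: a hammer with two white faces at crop (57,115) and (143,101), shaft running down to (127,262), and a tan wedge with its top thick edge from (520,199) to (534,249), running under the slab edge. Next I measure their axes.

Run:
```python
from h import *
import pickle
F=pickle.load(open('f0.pkl','rb'));im=cv2.imread('pics/top0.png');f=F['top']
hsv=cv2.cvtColor(im,cv2.COLOR_BGR2HSV)
def box(m,x0,y0,x1,y1):
    o=np.zeros_like(m);o[y0:y1,x0:x1]=m[y0:y1,x0:x1];return o
def big(m):
    c=max(cv2.findContours(m,cv2.RETR_EXTERNAL,cv2.CHAIN_APPROX_NONE)[0],key=cv2.contourArea);return c[:,0].astype(float)
# shaft wood
m=box(cv2.inRange(hsv,(5,80,50),(25,255,255)),165,205,200,255)
P=onz(f,np.argwhere(m>0)[:,::-1],.026)[:,:2]
c=P.mean(0);u=np.linalg.svd(P-c)[2][0];u*=np.sign(u[0]);print('shaft',len(P),c,np.degrees(np.arctan2(u[1],u[0])),(P-c)@u@[0]*0 if 0 else [((P-c)@u).min(),((P-c)@u).max()])
# head faces white
m=box(cv2.inRange(hsv,(0,0,175),(179,45,255)),155,190,195,215)
n,l,s,ct=cv2.connectedComponentsWithStats(m)
for i in range(1,n):
    if s[i,4]>8: print('white',s[i],onz(f,[ct[i]],.03).round(4))
# head whole bright
m=box(cv2.inRange(hsv,(0,0,125),(179,60,255)),155,188,195,215);k=big(m);rc=cv2.minAreaRect(k.astype(np.float32));print('headrect',rc)
print(onz(f,cv2.boxPoints(rc),.024).round(4).tolist(), onz(f,[rc[0]],.024).round(4))
# wedge
m=box(cv2.inRange(hsv,(8,60,130),(25,140,255)),298,215,365,250);k=big(m).astype(np.float32)
rc=cv2.minAreaRect(k);b=cv2.boxPoints(rc);print('wedge',rc,b.tolist());
A=cv2.approxPolyDP(k.reshape(-1,1,2),2.5,True)[:,0];print(A.tolist())
for z in(.025,.012):print(z,onz(f,A,z)[:,:2].round(4).tolist())
```

```text
shaft 315 [0.49320096 0.35311929] 12.486041087666424 [np.float64(-0.055920254750170574), np.float64(0.05789556889098051)]
white [159 198  32  13 177] [[0.5577 0.3682 0.03  ]]
headrect ((173.73321533203125, 202.98828125), (12.049116134643555, 31.686857223510742), 79.99201965332031)
[[0.5715, 0.4168, 0.024], [0.5863, 0.3321, 0.024], [0.5533, 0.3251, 0.024], [0.5386, 0.4093, 0.024]] [[0.5624 0.3708 0.024 ]]
wedge ((330.9038391113281, 232.0192108154297), (15.689289093017578, 55.10862731933594), 78.69007110595703) [[302.3461608886719, 229.73074340820312], [356.3846130371094, 218.92306518554688], [359.4615173339844, 234.30767822265625], [305.4230651855469, 245.1153564453125]]
[[357.0, 222.0], [352.0, 220.0], [303.0, 230.0], [306.0, 244.0], [358.0, 234.0]]
0.025 [[0.5074, -0.1203], [0.5129, -0.1073], [0.4866, 0.0227], [0.4493, 0.0153], [0.4753, -0.1218]]
0.012 [[0.5098, -0.1224], [0.5153, -0.1092], [0.4888, 0.0223], [0.4511, 0.0148], [0.4773, -0.1239]]
```

Call:
jog_arm(
  xyz=[
    [-4.5, -1.5, 0],
    [-4.5, -1.5, 0],
    [-4.5, -1.5, 0],
    [-4.5, -1.5, 0],
    [-4.5, -1.5, 0],
    [-4.5, -1.5, 0],
    [-4.5, -1.5, 0],
    [-4.5, -1.5, 0],
  ],
  angular=[
    [0, 0, 0],
    [0, 0, 0],
    [0, 0, 0],
    [0, 0, 0],
    [0, 0, 0],
    [0, 0, 0],
    [0, 0, 0],
    [0, 0, 0],
  ],
)

```text
t: 0.9
position: [0.4795, 0.3932, 0.2391]
tool_rot: [-180.0, -0.0, 165.0]
force: [-0.2, 0.2, -0.5]
grip_width: 0.0874
gripper_force: 0.0
```

Call:
jog_arm(
  xyz=[
    [-2.5, -1, 0],
    [-2.5, -1, 0],
    [0, 0, 0],
    [0, 0, 0],
  ],
  angular=[
    [0, 0, -0.145],
    [0, 0, -0.145],
    [0, 0, -0.14],
    [0, 0, 0],
  ],
)

```text
t: 1.3
position: [0.5241, 0.3647, 0.2388]
tool_rot: [-180.0, -0.1, -170.5]
force: [-0.7, 0.9, -0.9]
grip_width: 0.0867
gripper_force: 0.0
```

Run:
```python
from h import *
import pickle
f=grab('wrist','w1.png');pickle.dump(f,open('w1.pkl','wb'));s=r.read_state();print(s['t'],s['position'],s['tool_rot']);print(np.round(f['world_from_camera'],3).tolist())
print(proj(f,[[.562,.371,.02],[.523,.361,.02]]))
```

```text
1.35 [0.52340774 0.36519496 0.2388935 ] [-1.79991227e+02 -9.02630046e-02 -1.70571587e+02]
[[-0.165, -0.94, -0.297, 0.443], [0.986, -0.158, -0.05, 0.351], [-0.0, -0.302, 0.953, 0.385], [0.0, 0.0, 0.0, 1.0]]
[[287.18334825 211.45918527]
 [284.37815086 179.98487865]]
```

View pics/w1.png

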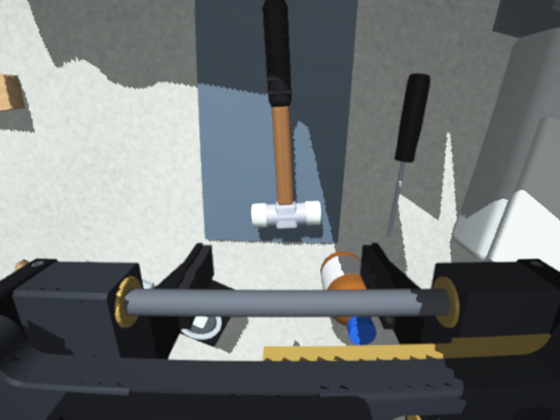

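The wrist view shows the hammer with its head at (286,213), faces at columns 251 and 321, and shaft from (281,105) to (286,200). The bottle stands beyond the head at about (340,270).

Run:
```python
from h import *
import pickle
f=pickle.load(open('w1.pkl','rb'));im=cv2.imread('pics/w1.png');hsv=cv2.cvtColor(im,cv2.COLOR_BGR2HSV)
m=cv2.inRange(hsv,(5,80,40),(25,255,255));mid=[]
for y in range(110,198,4):
    x=np.where(m[y,265:305])[0]+265
    if len(x)>5: mid.append(((x.min()+x.max())/2,y,x.max()-x.min()))
mid=np.array(mid);P=onz(f,mid[:,:2],.024);a=np.polyfit(P[:,0],P[:,1],1);print('shaft yaw',np.degrees(np.arctan(a[0])),a,mid[::6])
dk=cv2.inRange(hsv,(0,0,0),(179,255,45))
for y in (10,30,60,90):
    x=np.where(dk[y,255:300])[0]+255;q=onz(f,[((x.min()+x.max())/2,y)],.02)[0];print('grip',x.min(),x.max(),q,q[1]-np.polyval(a,q[0]))
w=cv2.inRange(hsv,(0,0,150),(179,60,255));w[:195]=0;w[240:]=0;w[:,:240]=0;w[:,332:]=0
c=max(cv2.findContours(w,cv2.RETR_EXTERNAL,cv2.CHAIN_APPROX_NONE)[0],key=cv2.contourArea)
rc=cv2.minAreaRect(c);b=cv2.boxPoints(rc);print(rc);Q=onz(f,b,.022);print(Q.round(4).tolist(),Q.mean(0))
d=sorted([(np.linalg.norm(Q[i]-Q[(i+1)%4]),i) for i in range(4)]);i=d[-1][1];v=Q[(i+1)%4]-Q[i];print('len',d[-1][0],d[0][0],'yaw',np.degrees(np.arctan2(-v[0],v[1]))%180)
t=pickle.load(open('f0.pkl','rb'))['top'];print('bottle top',onz(t,[(130,164)],.135),onz(t,[(147,180)],.0))
```

```text
shaft yaw 12.397800590578804 [0.21982402 0.24582115] [[280.5 110.   15. ]
 [281.5 134.   15. ]
 [283.  158.   16. ]
 [284.5 182.   15. ]]
grip 263 287 [0.34278595 0.3210771  0.02      ] -9.66252551019009e-05
grip 264 287 [0.36211682 0.32470006 0.02      ] -0.0007230597143835782
grip 266 289 [0.39165135 0.33161724 0.02      ] -0.00029828082676469636
grip 268 290 [0.42235971 0.33823682 0.02      ] -0.00042912964936042686
((285.66595458984375, 213.97779846191406), (26.585237503051758, 71.16048431396484), 88.09085083007812)
[[0.5567, 0.3233, 0.022], [0.5393, 0.409, 0.022], [0.5733, 0.417, 0.022], [0.5914, 0.3289, 0.022]] [0.56517611 0.36956232 0.022     ]
len 0.08995402800960024 0.03497244492630992 yaw 11.57142078714054
bottle top [[0.63736846 0.45594541 0.135     ]] [[0.63438249 0.45572638 0.        ]]
```

Call:
jog_arm(
  xyz=[
    [-0.4, -0.4, 3],
    [0, 0, 4],
    [0, 0, 4],
    [0, 0, 4],
    [0, 0, 3],
    [0, 0, 1],
    [0, 0, 0],
  ],
  angular=[
    [0, 0, -0.052],
    [0, 0, 0],
    [0, 0, 0],
    [0, 0, 0],
    [0, 0, 0],
    [0, 0, 0],
    [0, 0, 0],
  ],
)

```text
t: 2.05
position: [0.5267, 0.3624, 0.0481]
tool_rot: [-180.0, -0.2, -167.4]
force: [0.2, -0.6, -0.1]
grip_width: 0.0872
gripper_force: 0.0
```

Call:
jog_arm(
  xyz=[
    [0, -0.05, 1.2],
    [0, 0, 1.2],
    [0, 0, 0],
  ],
  angular=[
    [0, 0, 0],
    [0, 0, 0],
    [0, 0, 0],
  ],
)

```text
t: 2.35
position: [0.5277, 0.3616, 0.0248]
tool_rot: [-180.0, -0.1, -167.4]
force: [-0.8, 0.2, -0.6]
grip_width: 0.087
gripper_force: 0.0
```

Call:
jog_arm(
  xyz=[
    [0, 0, 0],
    [0, 0, 0],
    [0, 0, 0],
    [0, 0, 0],
    [0, 0, 0],
    [0, 0, 0],
    [0, 0, 0],
    [0, 0, 0],
  ],
  angular=[
    [0, 0, 0],
    [0, 0, 0],
    [0, 0, 0],
    [0, 0, 0],
    [0, 0, 0],
    [0, 0, 0],
    [0, 0, 0],
    [0, 0, 0],
  ],
  claw=0,
)

```text
t: 3.15
position: [0.5283, 0.3619, 0.0255]
tool_rot: [-180.0, -0.0, -167.4]
force: [-1.1, -0.4, -0.8]
grip_width: 0.031
gripper_force: 0.0
```

Call:
jog_arm(
  xyz=[
    [0, 0, 0],
    [0, 0, 0],
    [0, 0, 0],
    [0, 0, 0],
  ],
  angular=[
    [0, 0, 0],
    [0, 0, 0],
    [0, 0, 0],
    [0, 0, 0],
  ],
)

```text
t: 3.55
position: [0.5283, 0.3619, 0.0255]
tool_rot: [180.0, -0.0, -167.4]
force: [-0.2, -0.1, 0.1]
grip_width: 0.02
gripper_force: 30.0
```

Call:
jog_arm(
  xyz=[
    [0, 0, -1],
    [0, 0, -3],
    [0, 0, -4],
    [0, 0, -4],
    [0, 0, 0],
  ],
  angular=[
    [0, 0, 0],
    [0, 0, 0],
    [0, 0, 0],
    [0, 0, 0],
    [0, 0, 0],
  ],
)

```text
t: 4.05
position: [0.532, 0.3636, 0.1521]
tool_rot: [179.9, 0.7, -167.4]
force: [1.3, 0.9, -3.1]
grip_width: 0.0196
gripper_force: 30.0
```

Run:
```python
from h import *
import pickle
f=grab('wrist','w2.png');pickle.dump(f,open('w2.pkl','wb'));s=r.read_state();print(s['t'],s['position'],s['tool_rot'],s['force'],s['ft_torque'])
# wedge/slab measurement from top frame 0
t=pickle.load(open('f0.pkl','rb'))['top'];im=cv2.imread('pics/top0.png');g=cv2.cvtColor(im,cv2.COLOR_BGR2HSV)
wd=cv2.inRange(g,(8,60,130),(25,140,255))
up=[];lo=[]
for x in range(308,348,2):
    y=np.where(wd[215:250,x])[0]+215;up.append((x,y.min()-.5));lo.append((x,y.max()+.5))
def fit(px,z):
    P=onz(t,px,z);a=np.polyfit(P[:,1],P[:,0],1);return a
for n,px in(('up',up),('lo',lo)):
    a=fit(px,.020);print(n,a,'dir yaw of -y',np.degrees(np.arctan(a[0])))
# thick end: leftmost wood per row
L=[(np.where(wd[y,298:340])[0].min()+298-.5,y) for y in range(231,244)]
P=onz(t,L,.025);a=np.polyfit(P[:,0],P[:,1],1);print('thick end y=',a,P.mean(0),'angle',np.degrees(np.arctan(a[0])))
# slab top left edge: strongest gradient dark side -> bright top
e=[]
gray=cv2.cvtColor(im,cv2.COLOR_BGR2GRAY).astype(float)
for y in list(range(150,212,4))+list(range(242,256,3)):
    x0=347+(y-138)*25/124; xs=np.arange(int(x0)-6,int(x0)+8);d=gray[y,xs+1]-gray[y,xs-1];e.append((xs[d.argmax()],y))
e=np.array(e);P=onz(t,e,.052);a=np.polyfit(P[:,0],P[:,1],1);print('slab edge y=',a,np.degrees(np.arctan(a[0])),np.abs(P[:,1]-np.polyval(a,P[:,0])).max())
```

```text
4.1 [0.53018419 0.3626952  0.14903442] [ 179.92519157    0.40250365 -167.37131446] [-0.12695903 -0.02046275 -3.73868945] [ 0.02050348  0.05786383 -0.01835596]
up [-0.18467527  0.49298574] dir yaw of -y -10.463227033850382
lo [-0.21130481  0.4502506 ] dir yaw of -y -11.93136264298024
thick end y= [ 0.24316151 -0.09317916] [0.46793187 0.02060386 0.025     ] angle 13.666885558583681
slab edge y= [ 0.17340226 -0.22668415] 9.837397726513249 0.001316355579680295
```

View pics/w2.png

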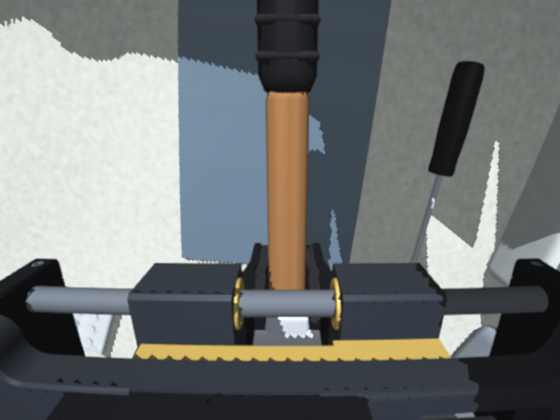

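The hammer is held straight between the pads (shaft at columns 266–308). Now I carry it to a point 35 mm in front of the wedge's thick end.

Call:
jog_arm(
  xyz=[
    [1.4, -2, 0],
    [2.6, -3.7, 0],
    [2.8, -4, 0],
    [2.8, -4, 0],
    [2.8, -4, 0],
    [2.5, -3.6, 0],
    [1.4, -2, 0],
    [0.6, -0.9, 0],
  ],
  angular=[
    [0, 0, 0],
    [0, 0, 0],
    [0, 0, 0],
    [0, 0, 0],
    [0, 0, 0],
    [0, 0, 0],
    [0, 0, 0],
    [0, 0, 0.04],
  ],
)

```text
t: 4.9
position: [0.4134, 0.0872, 0.1445]
tool_rot: [179.9, -0.3, -169.9]
force: [-0.2, 0.7, -3.2]
grip_width: 0.0199
gripper_force: 30.0
```

Call:
jog_arm(
  xyz=[
    [0, 0, 0],
    [0, 0, 3],
    [0, 0, 3],
    [0, 0, 1.5],
    [0, 0, 0],
    [0, 0, 0],
  ],
  angular=[
    [0, 0, 0],
    [0, 0, 0],
    [0, 0, 0],
    [0, 0, 0],
    [0, 0, 0],
    [0, 0, 0],
  ],
)

```text
t: 5.5
position: [0.4168, 0.0896, 0.0703]
tool_rot: [180.0, -0.0, -169.6]
force: [0.6, -0.1, -2.8]
grip_width: 0.02
gripper_force: 30.0
```

Run:
```python
from h import *
import pickle
F={n:grab(n,n+'3.png') for n in('top','side')};pickle.dump(F,open('f3.pkl','wb'));s=r.read_state();print(s['t'],s['position'],s['tool_rot'],s['force'])
c=cv2.resize(cv2.imread('pics/top3.png')[180:320,230:400],None,fx=3,fy=3);d=cv2.resize(cv2.imread('pics/side3.png')[180:320,180:330],(450,420));cv2.imwrite('pics/c3.png',np.hstack([c,d])[:,:800] if c.shape[1]+450<=800 else cv2.resize(np.hstack([c,d]),(800,350)))
```

```text
5.6 [0.4172199  0.08933121 0.07112365] [-1.79978827e+02  1.10852052e-01 -1.69623416e+02] [-0.05971071  0.07121667 -2.3567832 ]
```

View pics/c3.png

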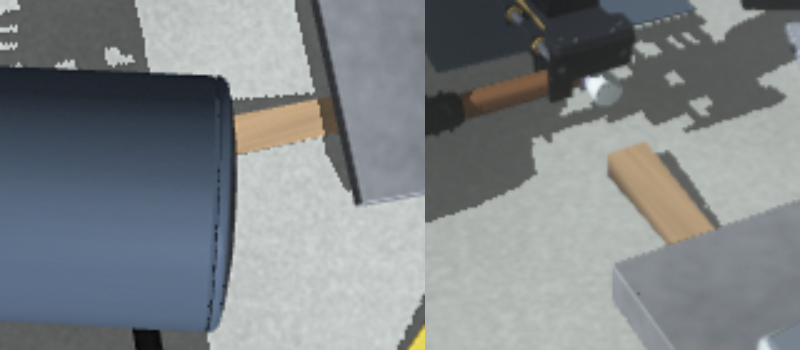

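The side crop shows the hammer's white face ahead of and above the thick end. The wedge's top edge corners are at crop (608,157) and (648,143). I check the lateral alignment with these.

Run:
```python
from h import *
import pickle
F=pickle.load(open('f3.pkl','rb'));f=F['side'];im=cv2.imread('pics/side3.png');hsv=cv2.cvtColor(im,cv2.COLOR_BGR2HSV)
y=np.radians(10.38);hx=np.array([np.cos(y),np.sin(y),0]);hy=np.array([-np.sin(y),np.cos(y),0])
T=np.array([.4172,.0893,.0711]);face=T+.0366*hx-.042*hy-[0,0,.0065];print('face',face,'pred px',proj(f,face))
m=cv2.inRange(hsv,(0,0,120),(179,70,255));m[:195]=0;m[228:]=0;m[:,:225]=0;m[:,268:]=0
m2=m.copy();
n,l,s,c=cv2.connectedComponentsWithStats(m)
for i in range(1,n):
    if s[i,4]>15: print(s[i],c[i])
px=lambda a,b:(180+(a-425)/2.5,180+b/2.5)
A=onz(f,[px(608,157),px(648,143)],.025);print('thick top corners side',A,A.mean(0),np.linalg.norm(A[0]-A[1]))
E=A.mean(0);v=E-face
print('along hx',v@hx,'gap along drive',-v@hy)
E=np.array([.468,.0206,.02]);v=E-face;print('top est: along hx',v@hx,'gap',-v@hy)
```

```text
face [0.4607684  0.05458179 0.0646    ] pred px [[253.46647847 217.45904865]]
[264 196   4   6  18] [265.72222222 198.55555556]
[254 206   9   6  32] [258.3125 208.4375]
[234 210  25  16 198] [246.62626263 217.4040404 ]
[259 224   9   4  21] [263.95238095 226.14285714]
thick top corners side [[0.44762263 0.0126864  0.025     ]
 [0.48883425 0.02200488 0.025     ]] [0.46822844 0.01734564 0.025     ] 0.04225199667250451
along hx 0.0006288952593080483 gap along drive 0.03797087890256962
top est: along hx 0.0009905510677064846 gap 0.03472861572077367
```

Call:
jog_arm(
  xyz=[
    [0, 0, 2.5],
    [0, 0, 1.7],
    [0, 0, 0.5],
    [0, -0.5, 0],
    [0, -0.9, 0],
    [0, -0.9, 0],
    [0, -0.5, 0],
    [0, 0, 0],
  ],
  angular=[
    [0, 0, 0],
    [0, 0, 0],
    [0, 0, 0],
    [0, 0, 0],
    [0, 0, 0],
    [0, 0, 0],
    [0, 0, 0],
    [0, 0, 0],
  ],
)

```text
t: 6.4
position: [0.4221, 0.0602, 0.024]
tool_rot: [-180.0, 0.1, -169.8]
force: [0.2, -0.3, -3.0]
grip_width: 0.0197
gripper_force: 30.0
```

Call:
jog_arm(
  xyz=[
    [0, -0.3, 0],
    [0, -0.3, 0],
    [0, -0.3, 0],
    [0, -0.3, 0],
    [0, -0.3, 0],
    [0, -0.3, 0],
    [0, -0.3, 0],
  ],
  angular=[
    [0, 0, 0],
    [0, 0, 0],
    [0, 0, 0],
    [0, 0, 0],
    [0, 0, 0],
    [0, 0, 0],
    [0, 0, 0],
  ],
)

```text
t: 7.1
position: [0.4251, 0.0404, 0.0235]
tool_rot: [180.0, -0.0, -169.7]
force: [-0.3, 0.3, -3.1]
grip_width: 0.0202
gripper_force: 30.0
```

Call:
jog_arm(
  xyz=[
    [0, 0.5, 0],
    [0, 0.9, 0],
    [0, 0.6, 0],
    [0, 0, 0],
  ],
  angular=[
    [0, 0, 0],
    [0, 0, 0],
    [0, 0, 0],
    [0, 0, 0],
  ],
)

```text
t: 7.5
position: [0.4206, 0.0614, 0.0236]
tool_rot: [180.0, -0.1, -169.6]
force: [-1.4, -0.9, -2.9]
grip_width: 0.0199
gripper_force: 30.0
```

```bash
cat >> h.py <<'E'
def wedge():
    f=grab('side');im=cv2.cvtColor(np.array(f['img']),cv2.COLOR_RGB2HSV)
    m=cv2.inRange(im,(8,55,110),(25,150,255));m[:225]=0;m[300:]=0;m[:,:235]=0;m[:,:]=m;m[:,325:]=0
    k=max(cv2.findContours(m,cv2.RETR_EXTERNAL,cv2.CHAIN_APPROX_NONE)[0],key=cv2.contourArea)
    A=cv2.approxPolyDP(k,2.5,True)[:,0];P=onz(f,A,.025)[:,:2]
    s=r.read_state()
    print(s['t'],s['position'].round(4),s['force'].round(2),cv2.contourArea(k));print(A.tolist());print(P.round(4).tolist())
    return f
E
python3 -c "
from h import *
f=wedge();cv2.imwrite('pics/s4.png',cv2.cvtColor(f['img'],cv2.COLOR_RGB2BGR))
im=cv2.cvtColor(np.array(f['img']),cv2.COLOR_RGB2BGR);cv2.imwrite('pics/c4.png',cv2.resize(im[200:290,220:320],(800,600)[:1]+(600,)) if 0 else cv2.resize(im[195:290,200:320],None,fx=6,fy=6))"
```

```text
7.55 [0.4211 0.0611 0.0236] [ 0.67 -0.64 -3.02] 668.0
[[256, 246], [261, 259], [276, 277], [294, 271], [273, 243]]
[[0.4504, -0.0004], [0.4479, -0.0472], [0.4607, -0.1121], [0.5031, -0.1056], [0.4905, -0.0012]]
```

View pics/c4.png

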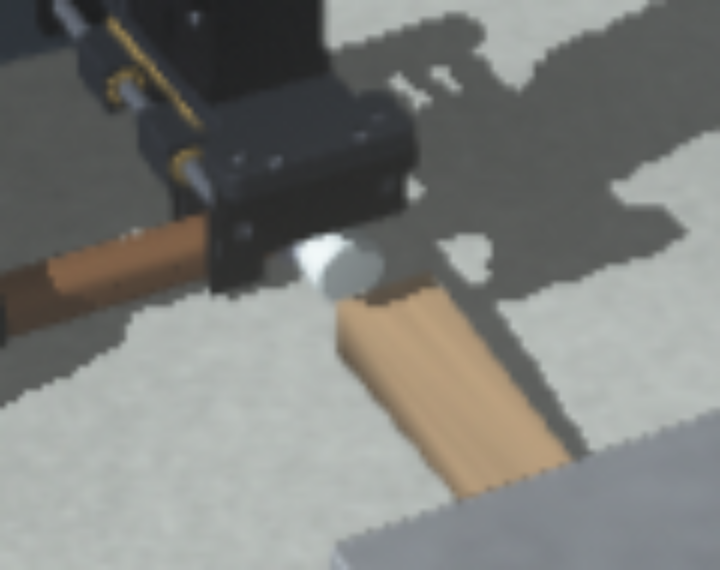

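Call:
jog_arm(
  xyz=[
    [0, -0.8, 0],
    [0, -0.9, 0],
    [0, -0.3, 0],
    [0, -0.3, 0],
    [0, -0.3, 0],
    [0, -0.3, 0],
    [0, -0.3, 0],
  ],
  angular=[
    [0, 0, 0],
    [0, 0, 0],
    [0, 0, 0],
    [0, 0, 0],
    [0, 0, 0],
    [0, 0, 0],
    [0, 0, 0],
  ],
)

```text
t: 8.25
position: [0.4272, 0.0286, 0.0236]
tool_rot: [180.0, -0.0, -169.7]
force: [-0.3, 0.7, -3.1]
grip_width: 0.0198
gripper_force: 30.0
```

Call:
jog_arm(
  xyz=[
    [0, 0.8, 0],
    [0, 0.8, 0],
    [0, 0, 0],
    [0, -0.7, 0],
    [0, -0.6, 0],
    [0, -0.3, 0],
    [0, -0.3, 0],
    [0, -0.3, 0],
  ],
  angular=[
    [0, 0, 0],
    [0, 0, 0],
    [0, 0, 0],
    [0, 0, 0],
    [0, 0, 0],
    [0, 0, 0],
    [0, 0, 0],
    [0, 0, 0],
  ],
)

```text
t: 9.05
position: [0.4283, 0.0224, 0.0236]
tool_rot: [180.0, -0.0, -169.7]
force: [-0.9, 1.4, -2.3]
grip_width: 0.0196
gripper_force: 30.0
```

Call:
jog_arm(
  xyz=[
    [0, -0.3, 0],
    [0, -0.3, 0],
  ],
  angular=[
    [0, 0, 0],
    [0, 0, 0],
  ],
)

```text
t: 9.25
position: [0.4293, 0.0167, 0.0236]
tool_rot: [180.0, -0.0, -169.7]
force: [-0.1, 1.1, -2.2]
grip_width: 0.0198
gripper_force: 30.0
```

Sliding force is about 1–2 N and insertion is about 54 mm. On to the next taps.

Call:
jog_arm(
  xyz=[
    [0, 0.8, 0],
    [0, 0.8, 0],
    [0, 0, 0],
    [0, -0.7, 0],
    [0, -0.6, 0],
    [0, -0.3, 0],
    [0, -0.3, 0],
    [0, -0.3, 0],
  ],
  angular=[
    [0, 0, 0],
    [0, 0, 0],
    [0, 0, 0],
    [0, 0, 0],
    [0, 0, 0],
    [0, 0, 0],
    [0, 0, 0],
    [0, 0, 0],
  ],
)

```text
t: 10.05
position: [0.4304, 0.0107, 0.0236]
tool_rot: [180.0, -0.0, -169.7]
force: [0.5, -0.2, -2.7]
grip_width: 0.0198
gripper_force: 30.0
```

Call:
jog_arm(
  xyz=[
    [0, -0.3, 0],
    [0, -0.3, 0],
  ],
  angular=[
    [0, 0, 0],
    [0, 0, 0],
  ],
)

```text
t: 10.25
position: [0.4314, 0.0049, 0.0236]
tool_rot: [180.0, -0.0, -169.7]
force: [0.4, 0.6, -3.1]
grip_width: 0.0197
gripper_force: 30.0
```

Call:
jog_arm(
  xyz=[
    [0, 0.8, 0],
    [0, 0.8, 0],
    [0, 0, 0],
  ],
  angular=[
    [0, 0, 0],
    [0, 0, 0],
    [0, 0, 0],
  ],
)

```text
t: 10.55
position: [0.4276, 0.0222, 0.0235]
tool_rot: [180.0, -0.1, -169.6]
force: [-0.2, 0.0, -3.1]
grip_width: 0.0197
gripper_force: 30.0
```

```bash
python3 -c "
from h import *
wedge()"
```

```text
10.6 [0.428  0.0219 0.0235] [ 0.13  0.82 -2.38] 458.5
[[263, 254], [263, 261], [275, 278], [294, 271], [280, 253], [273, 256], [267, 255], [272, 251]]
[[0.4571, -0.0321], [0.45, -0.0549], [0.4577, -0.1145], [0.5031, -0.1056], [0.4941, -0.0399], [0.4761, -0.0452], [0.4645, -0.038], [0.4794, -0.028]]
```

Call:
jog_arm(
  xyz=[
    [0, -0.7, 0],
    [0, -0.6, 0],
    [0, -0.3, 0],
    [0, -0.3, 0],
    [0, -0.3, 0],
    [0, -0.3, 0],
  ],
  angular=[
    [0, 0, 0],
    [0, 0, 0],
    [0, 0, 0],
    [0, 0, 0],
    [0, 0, 0],
    [0, 0, 0],
  ],
)

```text
t: 11.2
position: [0.433, -0.004, 0.0236]
tool_rot: [180.0, -0.0, -169.7]
force: [-0.2, 1.7, -3.1]
grip_width: 0.0198
gripper_force: 30.0
```

Call:
jog_arm(
  xyz=[
    [0, -0.3, 0],
  ],
  angular=[
    [0, 0, 0],
  ],
)

```text
t: 11.3
position: [0.4336, -0.0069, 0.0235]
tool_rot: [180.0, -0.0, -169.7]
force: [0.1, -0.3, -3.3]
grip_width: 0.0197
gripper_force: 30.0
```

Call:
jog_arm(
  xyz=[
    [0, 0.8, 0],
    [0, 0.8, 0],
    [0, 0, 0],
    [0, -0.7, 0],
    [0, -0.6, 0],
    [0, -0.3, 0],
    [0, -0.3, 0],
  ],
  angular=[
    [0, 0, 0],
    [0, 0, 0],
    [0, 0, 0],
    [0, 0, 0],
    [0, 0, 0],
    [0, 0, 0],
    [0, 0, 0],
  ],
)

```text
t: 12.0
position: [0.4344, -0.0102, 0.0235]
tool_rot: [-180.0, 0.0, -169.7]
force: [-0.2, 0.9, -3.3]
grip_width: 0.0202
gripper_force: 30.0
```

Call:
jog_arm(
  xyz=[
    [0, -0.3, 0],
    [0, -0.3, 0],
  ],
  angular=[
    [0, 0, 0],
    [0, 0, 0],
  ],
)

```text
t: 12.2
position: [0.4352, -0.0158, 0.0236]
tool_rot: [180.0, -0.0, -169.7]
force: [-0.3, 1.6, -2.4]
grip_width: 0.0199
gripper_force: 30.0
```

Call:
jog_arm(
  xyz=[
    [0, -0.3, 0],
  ],
  angular=[
    [0, 0, 0],
  ],
)

```text
t: 12.3
position: [0.4357, -0.0187, 0.0235]
tool_rot: [180.0, -0.0, -169.7]
force: [0.4, 1.0, -2.4]
grip_width: 0.0197
gripper_force: 30.0
```

Call:
jog_arm(
  xyz=[
    [0, 0.8, 0],
    [0, 0.8, 0],
    [0, 0, 0],
    [0, -0.7, 0],
    [0, -0.6, 0],
    [0, -0.3, 0],
    [0, -0.3, 0],
  ],
  angular=[
    [0, 0, 0],
    [0, 0, 0],
    [0, 0, 0],
    [0, 0, 0],
    [0, 0, 0],
    [0, 0, 0],
    [0, 0, 0],
  ],
)

```text
t: 13.0
position: [0.4365, -0.022, 0.0235]
tool_rot: [-180.0, 0.0, -169.7]
force: [0.1, 0.1, -3.1]
grip_width: 0.0199
gripper_force: 30.0
```

Call:
jog_arm(
  xyz=[
    [0, -0.3, 0],
  ],
  angular=[
    [0, 0, 0],
  ],
)

```text
t: 13.1
position: [0.4368, -0.0248, 0.0236]
tool_rot: [180.0, -0.0, -169.7]
force: [-1.1, 0.9, -3.2]
grip_width: 0.0192
gripper_force: 30.0
```

Call:
jog_arm(
  xyz=[
    [0, -0.3, 0],
  ],
  angular=[
    [0, 0, 0],
  ],
)

```text
t: 13.2
position: [0.4365, -0.027, 0.0235]
tool_rot: [179.9, -0.1, -169.7]
force: [-0.0, 9.8, 0.5]
grip_width: 0.0198
gripper_force: 30.1
```

Call:
jog_arm(
  xyz=[
    [0, 0.8, 0],
    [0, 0.8, 0],
    [0, 0, 0],
    [0, -0.6, 0],
    [0, -0.4, 0],
    [0, -0.3, 0],
    [0, -0.3, 0],
  ],
  angular=[
    [0, 0, 0],
    [0, 0, 0],
    [0, 0, 0],
    [0, 0, 0],
    [0, 0, 0],
    [0, 0, 0],
    [0, 0, 0],
  ],
)

```text
t: 13.9
position: [0.4369, -0.0273, 0.0235]
tool_rot: [179.9, -0.1, -169.7]
force: [1.1, 11.5, 0.2]
grip_width: 0.0198
gripper_force: 30.1
```

Call:
jog_arm(
  xyz=[
    [0, -0.2, 0],
  ],
  angular=[
    [0, 0, 0],
  ],
)

```text
t: 14.0
position: [0.4362, -0.028, 0.0236]
tool_rot: [179.8, -0.2, -169.6]
force: [1.5, 14.9, -0.1]
grip_width: 0.0197
gripper_force: 30.2
```

Call:
jog_arm(
  xyz=[
    [0, 0.8, 0],
    [0, 0.8, 0],
    [0, 0, 0],
    [0, -0.5, 0],
    [0, -0.3, 0],
    [0, -0.3, 0],
    [0, -0.3, 0],
  ],
  angular=[
    [0, 0, 0],
    [0, 0, 0],
    [0, 0, 0],
    [0, 0, 0],
    [0, 0, 0],
    [0, 0, 0],
    [0, 0, 0],
  ],
)

```text
t: 14.7
position: [0.4372, -0.0276, 0.0235]
tool_rot: [180.0, -0.0, -169.7]
force: [0.3, 9.4, -1.0]
grip_width: 0.0201
gripper_force: 30.1
```

Call:
jog_arm(
  xyz=[
    [0, -0.3, 0],
  ],
  angular=[
    [0, 0, 0],
  ],
)

```text
t: 14.8
position: [0.436, -0.0287, 0.0235]
tool_rot: [179.8, -0.2, -169.6]
force: [0.7, 17.0, -0.3]
grip_width: 0.0197
gripper_force: 30.6
```

Call:
jog_arm(
  xyz=[
    [0, 0.8, 0],
    [0, 0.8, 0],
    [0, 0.4, 0],
    [0, 0, 0],
    [0, 0, 0],
  ],
  angular=[
    [0, 0, 0],
    [0, 0, 0],
    [0, 0, 0],
    [0, 0, 0],
    [0, 0, 0],
  ],
)

```text
t: 15.3
position: [0.4346, -0.0106, 0.0236]
tool_rot: [-180.0, 0.0, -169.7]
force: [0.5, -0.7, -2.2]
grip_width: 0.0196
gripper_force: 30.0
```

```bash
python3 -c "
from h import *
f=wedge();np.save('a.npy',f['img'])"
```

```text
15.35 [ 0.4347 -0.0107  0.0236] [ 0.37  1.31 -2.76] 265.5
[[293, 271], [287, 263], [276, 265], [280, 259], [268, 264], [273, 278]]
[[0.5011, -0.1049], [0.4976, -0.0766], [0.4728, -0.0758], [0.4875, -0.0594], [0.4574, -0.0676], [0.4538, -0.1132]]
```

Call:
jog_arm(
  xyz=[
    [0, -0.6, 0],
    [0, -0.5, 0],
    [0, -0.3, 0],
    [0, -0.3, 0],
  ],
  angular=[
    [0, 0, 0],
    [0, 0, 0],
    [0, 0, 0],
    [0, 0, 0],
  ],
)

```text
t: 15.75
position: [0.4373, -0.0278, 0.0235]
tool_rot: [180.0, -0.0, -169.7]
force: [-0.4, 5.4, -2.5]
grip_width: 0.0198
gripper_force: 30.0
```

Call:
jog_arm(
  xyz=[
    [0, -0.3, 0],
  ],
  angular=[
    [0, 0, 0],
  ],
)

```text
t: 15.85
position: [0.4363, -0.0289, 0.0235]
tool_rot: [179.8, -0.2, -169.6]
force: [2.2, 18.1, -0.7]
grip_width: 0.0199
gripper_force: 30.7
```

Call:
jog_arm(
  xyz=[
    [0, 0.8, 0],
    [0, 0.8, 0],
    [0, 0.4, 0],
    [0, 0, 0],
    [0, -0.6, 0],
    [0, -0.5, 0],
    [0, -0.3, 0],
    [0, -0.3, 0],
  ],
  angular=[
    [0, 0, 0],
    [0, 0, 0],
    [0, 0, 0],
    [0, 0, 0],
    [0, 0, 0],
    [0, 0, 0],
    [0, 0, 0],
    [0, 0, 0],
  ],
)

```text
t: 16.65
position: [0.4374, -0.0279, 0.0235]
tool_rot: [180.0, -0.0, -169.7]
force: [-0.4, 4.5, -3.1]
grip_width: 0.0196
gripper_force: 30.0
```

Call:
jog_arm(
  xyz=[
    [0, -0.3, 0],
  ],
  angular=[
    [0, 0, 0],
  ],
)

```text
t: 16.75
position: [0.4365, -0.029, 0.0235]
tool_rot: [179.8, -0.2, -169.7]
force: [1.6, 17.9, -0.7]
grip_width: 0.0201
gripper_force: 30.8
```

Call:
jog_arm(
  xyz=[
    [0, 0.8, 0],
    [0, 0.8, 0],
    [0, 0.4, 0],
    [0, 0, 0],
    [0, 0, 0],
  ],
  angular=[
    [0, 0, 0],
    [0, 0, 0],
    [0, 0, 0],
    [0, 0, 0],
    [0, 0, 0],
  ],
)

```text
t: 17.25
position: [0.4346, -0.0105, 0.0236]
tool_rot: [-180.0, 0.0, -169.6]
force: [-0.2, 0.3, -3.0]
grip_width: 0.0199
gripper_force: 29.9
```

```bash
python3 -c "
from h import *
f=wedge();d=np.abs(f['img'].astype(int)-np.load('a.npy').astype(int)).max(2);print((d[225:300,255:300]>40).sum(),np.argwhere(d[225:300,240:310]>40)[:12].tolist())"
```

```text
17.3 [ 0.4347 -0.0107  0.0236] [ 0.92 -0.05 -2.73] 266.0
[[293, 271], [287, 263], [276, 265], [280, 259], [268, 264], [274, 278]]
[[0.5011, -0.1049], [0.4976, -0.0766], [0.4728, -0.0758], [0.4875, -0.0594], [0.4574, -0.0676], [0.4557, -0.1138]]
4 [[27, 48], [28, 30], [29, 27], [38, 60], [42, 58]]
```

The last tap built up to 18 N and the wedge stayed put (hammer stop within 0.1 mm, picture unchanged). So I draw back, lift and carry the hammer to the mat.

Call:
jog_arm(
  xyz=[
    [0, 1.5, 0],
    [0, 2.5, 0],
    [0, 1, 0],
    [0, 0, -2],
    [0, 0, -4],
    [0, 0, -4],
    [0, 0, -2],
    [0, 0, 0],
  ],
  angular=[
    [0, 0, 0],
    [0, 0, 0],
    [0, 0, 0],
    [0, 0, 0],
    [0, 0, 0],
    [0, 0, 0],
    [0, 0, 0],
    [0, 0, 0],
  ],
)

```text
t: 18.1
position: [0.4273, 0.0382, 0.146]
tool_rot: [-179.8, 0.4, -169.7]
force: [0.1, 0.9, -3.1]
grip_width: 0.0201
gripper_force: 29.9
```

Call:
jog_arm(
  xyz=[
    [-1, 2, 0],
    [-2.2, 4.1, 0],
    [-2.3, 4.3, 0],
    [-2.3, 4.3, 0],
    [-2.3, 4.3, 0],
    [-2.3, 4.3, 0],
    [-2.2, 4.1, 0],
    [-1.3, 2.6, 0],
  ],
  angular=[
    [0, 0, 0],
    [0, 0, 0],
    [0, 0, 0],
    [0, 0, 0],
    [0, 0, 0],
    [0, 0, 0],
    [0, 0, 0],
    [0, 0, -0.04],
  ],
)

```text
t: 18.9
position: [0.5282, 0.3651, 0.1409]
tool_rot: [180.0, -0.1, -167.2]
force: [0.1, 0.3, -2.6]
grip_width: 0.0197
gripper_force: 29.9
```

Call:
jog_arm(
  xyz=[
    [0, 0, 0],
    [0, 0, 0],
    [0, 0, 0],
  ],
  angular=[
    [0, 0, 0],
    [0, 0, 0],
    [0, 0, 0],
  ],
)

```text
t: 19.2
position: [0.5267, 0.3606, 0.1416]
tool_rot: [-179.9, -0.3, -167.4]
force: [0.2, -0.2, -3.6]
grip_width: 0.0195
gripper_force: 29.9
```

Run:
```python
from h import *
f=grab('wrist','w5.png');s=r.read_state();print(s['t'],s['position'],s['tool_rot'],s['force'])
for n in('w2','w5'):
    h=cv2.cvtColor(cv2.imread(f'pics/{n}.png'),cv2.COLOR_BGR2HSV);m=cv2.inRange(h,(5,80,40),(25,255,255))
    for y in(100,150,200,235):
        x=np.where(m[y,240:330])[0]+240;print(n,y,x.min(),x.max())
    print(np.where(m[60:130,285])[0].min()+60)
```

```text
19.25 [0.52706913 0.36054032 0.14216716] [-179.94021307   -0.19551369 -167.46313345] [ 0.53319862 -0.57529828 -2.73737279]
w2 100 266 308
w2 150 267 306
w2 200 268 306
w2 235 268 305
91
w5 100 264 305
w5 150 265 305
w5 200 267 305
w5 235 268 305
92
```

Call:
jog_arm(
  xyz=[
    [0, 0, 2],
    [0, 0, 4],
    [0, 0, 3],
    [0, 0, 1.5],
    [0, 0, 0.5],
    [0, 0, 0],
    [0, 0, 0],
  ],
  angular=[
    [0, 0, 0],
    [0, 0, 0],
    [0, 0, 0],
    [0, 0, 0],
    [0, 0, 0],
    [0, 0, 0],
    [0, 0, 0],
  ],
)

```text
t: 19.95
position: [0.5293, 0.3626, 0.035]
tool_rot: [180.0, 0.2, -167.4]
force: [-0.4, -0.4, -3.1]
grip_width: 0.0197
gripper_force: 29.9
```

Call:
jog_arm(
  xyz=[
    [0, 0, 0.4],
    [0, 0, 0.4],
    [0, 0, 0.1],
    [0, 0, 0],
  ],
  angular=[
    [0, 0, 0],
    [0, 0, 0],
    [0, 0, 0],
    [0, 0, 0],
  ],
)

```text
t: 20.35
position: [0.5285, 0.3625, 0.0255]
tool_rot: [180.0, 0.1, -167.4]
force: [-0.6, -1.1, 3.4]
grip_width: 0.0197
gripper_force: 29.9
```

Call:
jog_arm(
  xyz=[
    [0, 0, 0],
    [0, 0, 0],
    [0, 0, 0],
    [0, 0, 0],
    [0, 0, 0],
    [0, 0, 0],
    [0, 0, 0],
    [0, 0, 0],
  ],
  angular=[
    [0, 0, 0],
    [0, 0, 0],
    [0, 0, 0],
    [0, 0, 0],
    [0, 0, 0],
    [0, 0, 0],
    [0, 0, 0],
    [0, 0, 0],
  ],
  claw=100,
)

```text
t: 21.15
position: [0.5281, 0.3623, 0.0245]
tool_rot: [180.0, -0.0, -167.4]
force: [0.3, 0.7, 0.1]
grip_width: 0.0758
gripper_force: 0.0
```

Call:
jog_arm(
  xyz=[
    [0, 0, -1],
    [0, 0, -3],
    [0, 0, -4],
    [0, 0, -5],
    [0, 0, -5],
    [0, 0, -4],
    [0, 0, 0],
    [0, 0, 0],
  ],
  angular=[
    [0, 0, 0],
    [0, 0, 0],
    [0, 0, 0],
    [0, 0, 0],
    [0, 0, 0],
    [0, 0, 0],
    [0, 0, 0],
    [0, 0, 0],
  ],
)

```text
t: 21.95
position: [0.5283, 0.3624, 0.2465]
tool_rot: [180.0, 0.2, -167.4]
force: [-0.4, -0.2, 0.1]
grip_width: 0.0871
gripper_force: 0.0
```

Run:
```python
from h import *
a=grab('top','t6.png');b=grab('side','s6.png');s=r.read_state();print(s['t'],s['position'],s['force'],s['grip_width'])
A=cv2.imread('pics/t6.png');B=cv2.imread('pics/s6.png')
cv2.imwrite('pics/c6.png',np.hstack([cv2.resize(A[100:320,110:400],(400,303)),cv2.resize(B[120:340,130:420],(400,303))]))
```

```text
22.05 [0.52692714 0.36170618 0.24334905] [-0.14505255  0.63132881  0.31381666] 0.08740063807925287
```

View pics/c6.png

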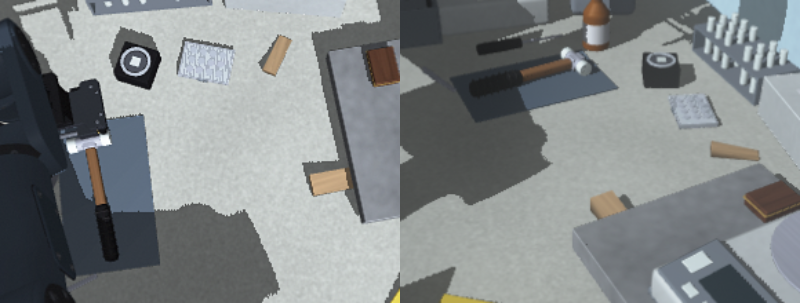

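The view shows the hammer flat on the mat (crop 90,200), the wedge driven in square (crop 328,182), and the other things where they were. The arm is clear, so I hand the job in.

```bash
python3 -c "
from h import *
print(r.job_done())"
```

```text
the job is handed in; nothing more can be done
None
```

I tapped the wedge in until an 18 N tap no longer moved it, laid the hammer flat back on the mat, and handed the job in at about 22 s; no verdict came back.

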